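# Swap the screw jar behind the glue and the spray can

## Robot

A 6-joint arm with a two-finger parallel gripper is mounted at the origin on the work surface. World frame = base frame: x ahead of the robot, y to its left, z up, the work surface at z = 0. Lengths are in m, angles in rad, forces in N, time in s.
With the tool pointing down it reaches from about 0.375 to 0.9 m from the base axis. Payload 3.1 kg.
Tool frame: the origin (TCP) lies between the finger pads; the fingertips stand 22 mm ahead of it and the grasp point (between the pads) lies 3 mm ahead of it; z points along the fingers, y is the line along which they close (so a half turn about z gives the same grasp; the last joint's range is limited). The gripper opens to 87 mm and grips with 3 to 60 N. Pads are 19 mm wide; open, the fingers measure 117 mm over their backs; the gripper's body (75 mm by 190 mm) begins 51 mm behind the grasp point.
Start: joints at [0.999, 0.527, 1.433, -0, 1.181, -0.178], TCP at [0.24, 0.577, 0.245] pointing down, gripper open.
Joint ranges: [-3.08, 3.08], [-0.75, 2.2], [0.22, 2.44], [-1.43, 4.57], [0, 2.65], [-2.85, 2.85]. Speed limits (rad/s): [2.79, 2.79, 3.14, 3.14, 3.14, 3.14].

## Interface

Orientations are given as a unit quaternion [x, y, z, w].
In Python, from rig import get_obs, camera, get_calibration, hand_in, cut_out gives the robot as it stands.
- The arm moves only by the shell command python3 -m inch 'ROWS' [OPENING] [FORCE]. ROWS is JSON, one flat list of numbers, 6 for each row, row after row: the shift along the tool's x, y, z scaled (see below), then the turn, a rotation vector about the tool's x, y, z scaled (see below). A call has 1 to 20 rows; each row is the pose to reach, as a shift and turn from the pose commanded when the call began, along the tool's axes at that moment; what a row does not reach only later rows make up. The controller multiplies each number of a shift by 0.08 m and each number of a turn by 90 degrees. A row lasts 1/12 s, in which the tool goes at most 41.7 mm and 7.16 degrees, less where a joint would pass 70% of its speed; a pose out of reach is approached as far as the arm can. A call with a number of a shift or a turn outside -1 to 1 is refused whole. A call with a gripper value outside its range is refused whole. OPENING is the finger opening in mm, from 0 to 87, set as the call begins (- or left out, the last holds). The fingers move at their own pace and stop on an object; FORCE is the grip in N (left out, the last holds). Time passes only in rows, so rows that repeat a pose let the fingers close. It gives the time, the measured TCP pose, the force, the opening and the grip force at its end, in the units of the state.
- get_obs(): the state, without advancing time (a new reading comes with each control period).
- camera(name): name is "scene" or "side" or "wrist"; returns the picture (420x560x3 uint8, red, green, blue); there is no depth.
- get_calibration(name): a dict with "vertical_fov" (degrees; the focal length in pixels is half the picture's height over the tangent of half this angle, whatever the lens; pixels are square), "cx", "cy" (the principal point, pixels), "T" (4x4, takes a point from camera to world coordinates). Camera axes: x right, y down, z forward; pixel columns grow to the right and rows downward; lengths in m; the calibration is good to about 2 mm. A picture is of the moment at which its call begins: read the wrist's pose just before it. get_calibration takes no time and is no camera call; for the wrist camera it gives the pose at the moment of the call.
- hand_in(): hands the job in; it is judged then, once.
Trained networks look in the newest picture that a camera, given by its name, has taken for a name from the list of things; names that differ only in an ending like _2 or _b are one class to them, and where a whole thing is asked for, a point or a joint stands for the part that bears it (a point fixed in the world has none). Each returns a list of dicts, best first, with "conf" (0 to 1); they miss things now and then, are a little off and sometimes report something else, mostly with a low value. They report only what shows in the picture. A call takes as long as a camera call. They do not tell look-alikes from the thing itself.
- cut_out(camera, thing): "region" (420x560 bool, what is visible of it) and "bbox" ([left, top, right, bottom] in pixels, round what is visible of it).
The state is a dict: "time": time; "q": joint angles; "joint_velocities": joint speeds; "joint_torque": joint torques, N m; "position": TCP position; "tool_rot": TCP orientation; "ft_force": force on the tool from outside, world axes, zero at the start; "moment": the same for the moment, N m; "grip_width": finger opening in m; "grip_force": force on a finger pad.
Only numpy, scipy, OpenCV 4.12 (cv2) and the standard library are available. Lean on these libraries where they do the work, as an engineer would, in place of code of your own. Each camera call takes 0.05 s, during which the arm holds its last target. There are 200 camera calls.

## Task

Swap the two screw jars: fetch the blue-lid jar from the back of the wooden rack and stand it on the black work mat, and put the red-lid jar from the mat into the place in the rack that the blue one left. First lift the yellow glue bottle and the white-capped spray can, which stand in the way, out onto the steel tray; leave them there until both jars have been swapped, then stand each of the two back on the very spot where it stood at the start. Keep everything upright and leave the green-lid jar, the wax tin and the tape measure alone.

Things in the scene. Friction and masses are not known exactly. Their poses are not given: they have to be found in the camera images.
- jar_blue: squat clear screw jar, body 54 mm across and 57 high, ribbed blue lid 56 mm across above that; 75 mm high in all, 0.13 to 0.25 kg; origin at the centre of its underside, z up. Starts in one of the rack's two back places; the bottle and the can stand diagonally before it, about 12 mm from its side. With those away, at least 60 mm are free on either side along the rack, but only about 15 mm behind.
- jar_red: squat clear screw jar, body 54 mm across and 57 high, ribbed red lid 56 mm across above that; 75 mm high in all, 0.13 to 0.25 kg; origin at the centre of its underside, z up. Starts on the work mat, anywhere along its length (its y), within 20 mm of its lengthwise middle line; at least one end of the mat is free.
- glue: yellow wood-glue bottle, paper label, small orange cap: straight round body 54 mm across up to 145 mm, shoulder to 152, cap 30 mm across to 165; 0.25 to 0.55 kg; origin at the centre of its underside, z up. Starts in the rack beside the spray can (centres about 92 mm apart along the rack, either may be left), about 50 mm nearer the front than the blue-lid jar.
- spray: spray can, dark steel with a bright band and a white cap, straight round side 53 mm across over its whole height of 185 mm (cap from 138 mm up); 0.2 to 0.5 kg; origin at the centre of its underside, z up. Stands in the rack beside the glue bottle.
- rack: open-topped wooden rack, fixed, 150 mm deep (x, away from the robot) by 400 wide (y); origin at the centre of its underside. Heights above the bench: floor 15 mm, front lip 37 (10 thick), back board 85 (12 thick), end cheeks 70 (12 thick). Its two back places, one with the blue-lid and one with the green-lid jar, are at x = 20, y = +90 and -90 mm in its frame.
- tray: shallow open steel drip tray, fixed, 170 mm (its x) by 240 mm (its y), rim 18 mm high, walls and floor 3 mm thick, empty; it lies at one side of the bench between the robot and the rack. Origin at the centre of its underside. Things set down inside stand 3 mm above the bench.
- mat: black rubber work mat with a thin grey border line, fixed flat on the bench on the side opposite the tray, 150 mm (its x) by 260 mm (its y), 3 mm thick; origin at the centre of its underside.
- jar_green: squat clear screw jar, body 54 mm across and 57 high, ribbed green lid 56 mm across above that; 75 mm high in all, 0.13 to 0.25 kg; origin at the centre of its underside, z up. It stands in the other back place of the rack and is to be left alone.
- wax: round brass-coloured tin with a paper disc on top, 60 mm across, 32 mm high; origin at the centre of its underside. It stands in the rack beside and in front of the green-lid jar and is to be left alone.
- tape: black tape measure with a yellow disc, about 70 by 75 mm, 35 mm high, lying on the bench between tray and mat; origin at the centre of its underside. To be left alone.
Not all that is in view belongs to the job. Leave any pink or purple look-alike of the jar_blue alone.

How it is judged:
On the way, in this order (a step that is already met when the one before it is completed fails the run):
1. the glue bottle and the spray can both stand on the tray (x of glue in the frame of tray between -0.062 and 0.062 m and y of glue in the frame of tray between -0.097 and 0.097 m and z of glue in the frame of tray between -0.003 and 0.009 m and angle between each of glue, spray's own z axis and vertical below 0.1 rad and x of spray in the frame of tray between -0.062 and 0.062 m and y of spray in the frame of tray between -0.097 and 0.097 m and z of spray in the frame of tray between -0.003 and 0.009 m), for 0.2 s.
2. with those two still on the tray, the blue-lid jar stands on the mat and the red-lid jar in its place in the rack (all of step 1 and x of jar_blue in the frame of mat between -0.052 and 0.052 m and y of jar_blue in the frame of mat between -0.107 and 0.107 m and z of jar_blue in the frame of mat between -0.003 and 0.009 m and x of jar_red in the frame of rack between 0 and 0.04 m and z of jar_red in the frame of rack between 0.009 and 0.021 m and (y of jar_red in the frame of rack between -0.11 and -0.07 m or y of jar_red in the frame of rack between 0.07 and 0.11 m) and angle between each of jar_blue, jar_red's own z axis and vertical below 0.1 rad), for 0.2 s.
At the end, for the whole second after the job is handed in: Blue-lid jar on the mat (5 mm overhang at most); red-lid jar in the back place of the rack that the blue one left (20 mm each way); glue and spray within 15 mm of where they began; these four upright (0.1 rad) and at rest; green-lid jar, wax tin and tape measure within 20 mm of their starts (x of jar_blue in the frame of mat between -0.052 and 0.052 m and y of jar_blue in the frame of mat between -0.107 and 0.107 m and z of jar_blue in the frame of mat between -0.003 and 0.009 m and x of jar_red in the frame of rack between 0 and 0.04 m and z of jar_red in the frame of rack between 0.009 and 0.021 m and (y of jar_red in the frame of rack between -0.11 and -0.07 m or y of jar_red in the frame of rack between 0.07 and 0.11 m) and angle between each of jar_blue, jar_red, glue, spray's own z axis and vertical below 0.1 rad and distance of each of glue, spray from where it was at the start of the episode below 0.015 m and linear speed of each of glue, spray, jar_blue, jar_red below 0.02 m/s and angular speed of each of glue, spray, jar_blue, jar_red below 0.2 rad/s and distance of each of jar_green, wax, tape from where it was at the start of the episode below 0.02 m); the robot touches nothing.
It fails at once if the green-lid jar, the wax tin or the tape measure is pushed more than 20 mm away (distance of any of jar_green, wax, tape from where it was at the start of the episode above 0.02 m).
It fails at once if a jar, the bottle or the can tips over (more than 0.6 rad) (angle between any of glue, spray, jar_blue, jar_red, jar_green's own z axis and vertical above 0.6 rad).
It also fails if it takes over 128 s, if anything falls off the work surface, if the arm or the gripper's body presses on something with over 40 N, if the wrist force passes 120 N, or if a joint passes its speed limit or range.

## Working session

There is one attempt and no reset: what is moved stays moved. The work goes in short steps, Python scripts to look and compute and a shell command to move; the robot and the scene stay as the last step left them, time stands still between calls to the robot, and variables do not carry over. Pictures are saved under pics/ and viewed, at most 14 in all, crops included, and the job is handed in when it is done.

```bash
ls; mkdir -p pics
cat > h.py <<'E'
import numpy as np,cv2
from rig import *
def snap(n,f):
    im=camera(n); cv2.imwrite(f'pics/{f}.png',cv2.cvtColor(im,cv2.COLOR_RGB2BGR)); return im
def cal(n):
    c=get_calibration(n); return 210/np.tan(np.radians(c['vertical_fov'])/2),c['cx'],c['cy'],np.array(c['T'])
def ray(n,u,v,z,c=None):
    f,cx,cy,T=c or cal(n); d=T[:3,:3]@[(u-cx)/f,(v-cy)/f,1]; o=T[:3,3]; return o+d*(z-o[2])/d[2]
def proj(n,p,c=None):
    f,cx,cy,T=c or cal(n); q=T[:3,:3].T@(np.array(p)-T[:3,3]); return f*q[0]/q[2]+cx,f*q[1]/q[2]+cy
E
python3 - <<'E'
from h import *
a=snap('scene','scene');
for n in ['scene','side']:
    if n=='side': snap('side','side')
    print(n,get_calibration(n))
    for t in ['jar_blue','jar_red','jar_green','glue','spray','rack','tray','mat','wax','tape']:
        for r in cut_out(n,t)[:3]: print(t,round(r['conf'],2),np.round(r['bbox']))
print(get_obs())
E
```

```text
pics
scene {'vertical_fov': 47.148837461578225, 'cx': 280.52799065164254, 'cy': 214.51144056746014, 'T': array([[ 0.64458715,  0.62130597, -0.44551801,  1.18236334],
       [ 0.76447472, -0.53085459,  0.36574829, -0.4781807 ],
       [-0.00926368, -0.5763439 , -0.81715475,  1.14778277],
       [ 0.        ,  0.        ,  0.        ,  1.        ]])}
jar_blue 0.88 [385. 190. 409. 220.]
jar_blue 0.78 [362. 225. 387. 261.]
jar_blue 0.35 [297. 171. 317. 225.]
jar_green 0.85 [272. 232. 296. 266.]
jar_green 0.53 [297. 172. 322. 224.]
glue 0.97 [325. 162. 344. 201.]
rack 0.93 [230. 180. 374. 298.]
tray 0.75 [109. 200. 218. 288.]
mat 0.91 [264. 120. 353. 184.]
tape 0.75 [232. 168. 259. 194.]
side {'vertical_fov': 49.747671458739845, 'cx': 269.76080376425483, 'cy': 197.85665688091487, 'T': array([[ 0.98857336, -0.07967334,  0.12796435,  0.45952503],
       [-0.1504996 , -0.56965113,  0.80798977, -0.86717437],
       [ 0.00851979, -0.81801574, -0.57513273,  0.67272266],
       [ 0.        ,  0.        ,  0.        ,  1.        ]])}
jar_blue 0.98 [303. 130. 322. 159.]
jar_blue 0.93 [286. 151. 30
[... 398 characters left out ...]
 9.98488498e-01,  5.27465836e-01,  1.43272155e+00,  2.08709939e-06,
        1.18142305e+00, -1.78505511e-01]), 'joint_velocities': array([ 1.83367404e-03, -2.03784945e-03,  2.48581428e-04, -1.56222812e-03,
        5.20319072e-05,  1.31384307e-03]), 'joint_torque': array([-2.52713098e-04, -4.40029120e+01, -1.76985902e+01,  6.32157689e-02,
        5.04917465e-02, -4.99230566e-05]), 'position': array([0.23976788, 0.57713714, 0.24456253]), 'tool_rot': array([ 1.95631700e-01,  9.80677438e-01, -7.92069177e-06, -4.15921599e-06]), 'ft_force': array([ 0.01489276,  0.28173687, -0.21074081]), 'moment': array([-0.00897691, -0.07908189,  0.02169569]), 'grip_force': 0.0, 'grip_width': 0.08697960278880558}
```

Run:
```python
import cv2
s=cv2.imread('pics/scene.png');d=cv2.imread('pics/side.png')
cv2.imwrite('pics/c1.png',cv2.resize(s[110:310,100:420],(800,500),interpolation=3))
cv2.imwrite('pics/c2.png',cv2.resize(d[100:390,120:400],(579,600),interpolation=3))
```

```text
(no output)
```

View pics/c1.png

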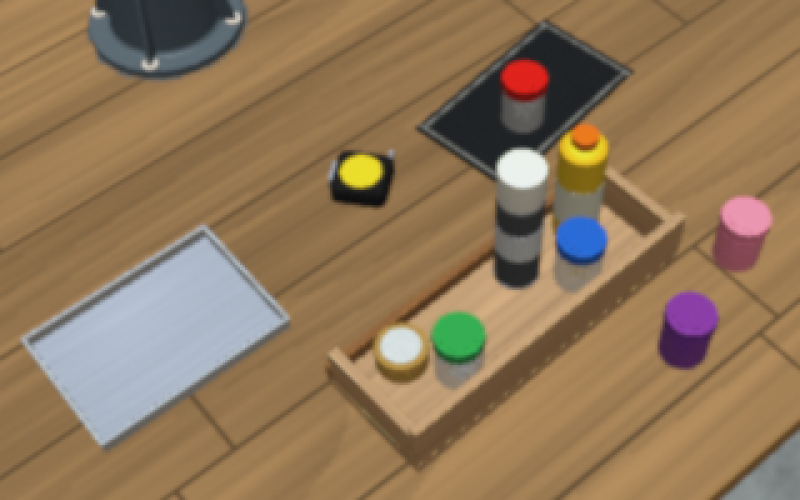

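View pics/c2.png

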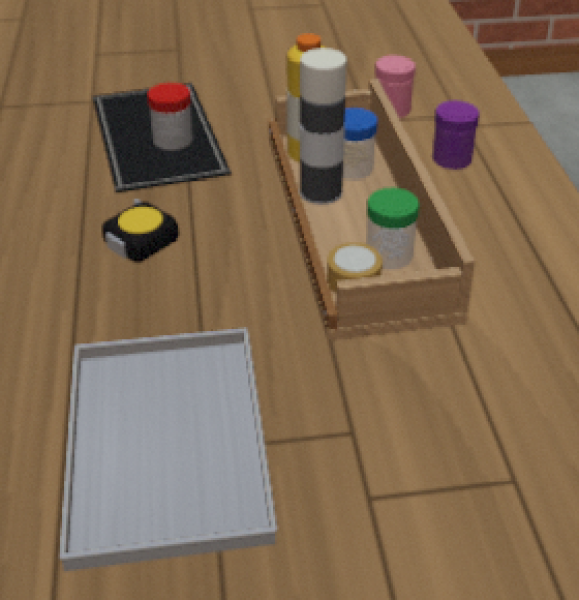

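c1: the blue-lid jar is in the rack at scene pixel (333,206). The look-alikes are pink at (397,203) and purple at (375,240), both outside the rack. The jar in the rack beside the glue and spray, with a clear body and blue lid, is the one meant. The red jar is on the mat at (310,141), the tray is at left and the tape is between them.

Run:
```python
from h import *
S=lambda u,v:(100+u*.4,110+v*.4)
D=lambda u,v:(120+u*280/579,100+v*290/600)
P={'blue':((582,239),(357,123),.09),'red':((525,77),(169,96),.078),'green':((459,334),(393,206),.09),'spray':((522,166),(323,64),.2),'glue':((586,134),(309,41),.18),'wax':((401,346),(355,260),.047),'tape':((361,171),(140,221),.035),
't1':((23,341),(65,555),.018),'t2':((206,228),(77,338),.018),'t3':((289,321),(247,331),.018),'t4':((106,446),(273,532),.018),
'm1':((546,21),(95,96),.003),'m2':((632,71),(190,85),.003),'m4':((419,127),(119,188),.003),
'rackcheekNearBack':((415,436),(466,264),.085),'cheekFarBack':((683,220),(372,84),.085)}
for k,(a,b,z) in P.items(): print(k,ray('scene',*S(*a),z).round(3)[:2],ray('side',*D(*b),z).round(3)[:2])
```

```text
blue [0.675 0.123] [0.672 0.111]
red [0.447 0.246] [0.445 0.234]
green [ 0.681 -0.058] [ 0.677 -0.068]
spray [0.622 0.078] [0.62  0.059]
glue [0.621 0.17 ] [0.619 0.161]
wax [ 0.632 -0.098] [ 0.631 -0.1  ]
tape [0.404 0.023] [0.403 0.019]
t1 [ 0.342 -0.401] [ 0.341 -0.399]
t2 [ 0.343 -0.161] [ 0.338 -0.149]
t3 [ 0.511 -0.162] [ 0.508 -0.163]
t4 [ 0.513 -0.397] [ 0.506 -0.402]
m1 [0.337 0.388] [0.336 0.388]
m2 [0.479 0.41 ] [0.476 0.403]
m4 [0.373 0.137] [0.374 0.139]
rackcheekNearBack [ 0.74  -0.165] [ 0.729 -0.169]
cheekFarBack [0.727 0.228] [0.714 0.218]
```

```bash
python3 -m inch '[0,0,-0.5,0,0,-0.251, 0,0,-1,0,0,-0.251, 0,0,-1,0,0,-0.251, 0,0,-1,0,0,-0.251, 0,0,-1,0,0,-0.251]' 87 
for i in 1; do python3 -m inch '[-0.35,-0.5,0,0,0,0, -0.7,-1,0,0,0,0, -0.7,-1,0,0,0,0]'; done
python3 -m inch '[-0.35,-0.5,0,0,0,0, -0.7,-1,0,0,0,0, -0.7,-1,0,0,0,0]'
python3 -m inch '[-0.35,-0.5,0,0,0,0, -0.7,-1,0,0,0,0, -0.7,-1,0,0,0,0]'
python3 -m inch '[-0.35,-0.5,0,0,0,0, -0.7,-1,0,0,0,0, -0.7,-1,0,0,0,0]'
python3 -m inch '[-0.35,-0.5,0,0,0,0, -0.7,-1,0,0,0,0, -0.7,-1,0,0,0,0, -0.7,-1,0,0,0,0]'
python3 - <<'E'
from h import *
c=cal('wrist'); print(get_obs()['position'],c)
snap('wrist','w1')
for t in ['jar_blue','glue','spray','jar_green']:
    for r in cut_out('wrist',t)[:2]: print(t,round(r['conf'],2),np.round(r['bbox']))
for n,p in dict(blue=(.673,.117,.09),spray=(.621,.068,.2),glue=(.62,.165,.18)).items(): print(n,proj('wrist',p,c))
E
```

```text
time: 1.52
position: [0.2395, 0.5768, 0.3245]
tool_rot: [0.001, 1.0, -0.0, -0.0]
ft_force: [0.2, -0.8, -0.4]
grip_width: 0.0871
grip_force: 0.0
time: 1.77
position: [0.2968, 0.493, 0.3223]
tool_rot: [0.002, 1.0, -0.003, -0.001]
ft_force: [0.1, 0.7, -0.3]
grip_width: 0.087
grip_force: 0.0
time: 2.02
position: [0.3534, 0.4132, 0.3229]
tool_rot: [0.003, 1.0, -0.002, -0.001]
ft_force: [-0.9, 0.9, -0.6]
grip_width: 0.0867
grip_force: 0.0
time: 2.27
position: [0.4096, 0.3334, 0.323]
tool_rot: [0.003, 1.0, -0.002, -0.001]
ft_force: [-0.1, -0.4, -0.8]
grip_width: 0.087
grip_force: 0.0
time: 2.52
position: [0.466, 0.2534, 0.3231]
tool_rot: [0.003, 1.0, -0.001, -0.001]
ft_force: [-0.5, -0.1, -0.1]
grip_width: 0.0872
grip_force: 0.0
time: 2.85
position: [0.5216, 0.1743, 0.323]
tool_rot: [0.003, 1.0, -0.0, -0.001]
ft_force: [0.9, 0.4, -0.1]
grip_width: 0.0871
grip_force: 0.0
[0.52160842 0.17434652 0.32297754] (np.float64(289.7277051519848), 278.7754912807765, 208.52439619670324, array([[ 6.93608848e-03,  9.68015825e-01,  2.50793249e-01,
         4.52880337e-01],
       [ 9.99975761e-01, -6.86674810e-03, -1.15154428e-03,
         1.74680278e-01],
       [ 6.07420981e-04,  2.50795157e-01, -9.68039989e-01,
         4.63075993e-01],
       [ 0.00000000e+00,  0.00000000e+00,  0.00000000e+00,
         1.00000000e+00]]))
jar_blue 0.84 [224. 252. 262. 306.]
jar_blue 0.56 [332. 298. 363. 312.]
glue 0.85 [254. 222. 297. 304.]
spray 0.91 [170. 227. 237. 319.]
blue (np.float64(239.54984368276084), np.float64(291.95191689511154))
spray (np.float64(175.67564973232697), np.float64(303.64862709313627))
glue (np.float64(270.804183738463), np.float64(291.83075402565686))
```

View pics/w1.png

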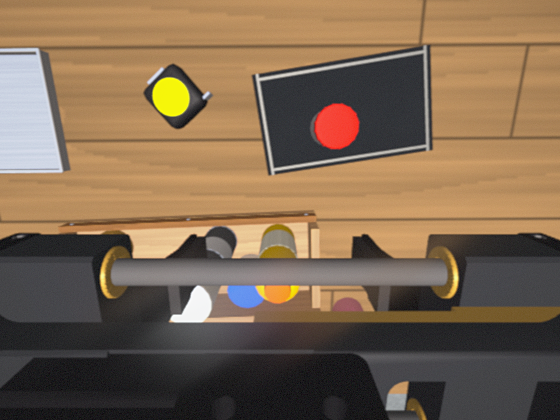

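w1: the camera looks back toward the robot. The red lid is at (337,127), the mat corners at (255,75), (428,46), (431,150) and (271,173), and the blue lid at (247,290) behind the gripper. I'll move past the rack for a clear view.

```bash
python3 -m inch '[-0.5,-0.1,0,0,0,0, -0.92,-0.22,0,0,0,0, -0.92,-0.22,0,0,0,0]' >/dev/null
python3 -m inch '[-0.5,-0.1,0,0,0,0, -0.92,-0.22,0,0,0,0, -0.92,-0.22,0,0,0,0]' >/dev/null
python3 -m inch '[-0.5,-0.1,0,0,0,0, -0.92,-0.22,0,0,0,0, -0.92,-0.22,0,0,0,0, -0.92,-0.22,0,0,0,0, -0.92,-0.22,0,0,0,0]'
python3 - <<'E'
from h import *
c=cal('wrist'); print(get_obs()['position'],c[3][:3,3])
snap('wrist','w2')
for t in ['jar_blue','glue','spray','jar_green','wax']:
    for r in cut_out('wrist',t)[:2]: print(t,round(r['conf'],2),np.round(r['bbox']))
for n,p in dict(blue=(.673,.123,.09),spray=(.621,.076,.2),glue=(.62,.17,.18)).items(): print(n,proj('wrist',p,c))
E
```

```text
time: 4.02
position: [0.7395, 0.126, 0.3241]
tool_rot: [-0.001, 1.0, 0.0, -0.001]
ft_force: [-1.2, 0.0, 0.3]
grip_width: 0.0869
grip_force: 0.0
[0.7395073  0.12603082 0.32411674] [0.67079741 0.1256191  0.46421783]
jar_blue 0.85 [365. 176. 419. 223.]
jar_blue 0.59 [255. 110. 303. 155.]
glue 0.88 [295.  50. 352. 114.]
spray 0.88 [189.  41. 263. 117.]
spray 0.4 [292.  51. 349. 116.]
jar_green 0.84 [112. 116. 176. 165.]
wax 0.78 [ 95.  84. 149. 127.]
blue (np.float64(276.0796502373038), np.float64(135.34943433349713))
spray (np.float64(219.1042769462904), np.float64(72.17823733526666))
glue (np.float64(327.19442238321204), np.float64(75.69082664702384))
```

View pics/w2.png

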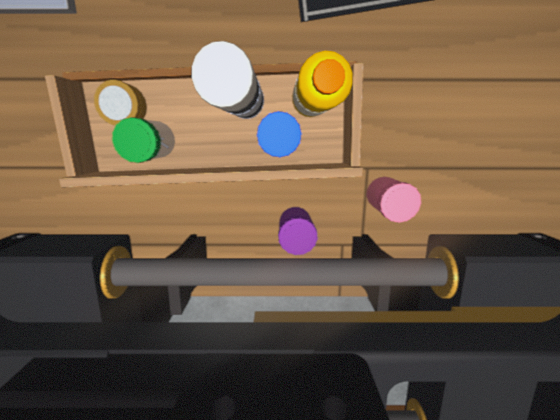

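w2: spray cap top centre is at (223,76), glue cap at (328,76), blue lid at (279,134), green lid at (136,139) and wax at (118,102). Pink and purple stand outside the rack.

Run:
```python
from h import *
c=cal('wrist')
for n,u,v,z in [('spray',223,76,.2),('glue',328,76,.18),('blue',279,134,.09),('green',136,139,.09),('wax',118,102,.047)]: print(n,ray('wrist',u,v,z,c).round(4))
print(get_obs()['position'],get_obs()['q'])
```

```text
spray [0.6247 0.0781 0.2   ]
glue [0.6211 0.1701 0.18  ]
blue [0.6726 0.1258 0.09  ]
green [ 0.6788 -0.0543  0.09  ]
wax [ 0.6308 -0.0932  0.047 ]
[0.74008799 0.12522002 0.32543471] [ 1.91594172e-02  6.51305933e-01  9.67937687e-01  6.44455901e-05
  1.52172880e+00 -1.55282963e+00]
```

```bash
python3 -m inch '[0.36,-0.15,0,0,0,0, 0.72,-0.3,0,0,0,0, 0.72,-0.3,0,0,0,0, 0.72,-0.3,0,0,0,0]' 74 >/dev/null
python3 -m inch '[0.36,-0.15,0,0,0,0, 0.72,-0.3,0,0,0,0, 0.72,-0.3,0,0,0,0, 0.72,-0.3,0,0,0,0, 0.72,-0.3,0,0,0,0, 0.72,-0.3,0,0,0,0]'
python3 -m inch '[0,0,0.3,0,0,0, 0,0,0.6,0,0,0, 0,0,0.8,0,0,0, 0,0,0.8,0,0,0, 0,0,0.8,0,0,0]'
```

```text
time: 5.15
position: [0.6276, 0.0769, 0.3253]
tool_rot: [-0.0, 1.0, 0.0, 0.002]
ft_force: [0.5, -0.8, -0.6]
grip_width: 0.0741
grip_force: 0.0
time: 5.57
position: [0.6264, 0.0768, 0.2598]
tool_rot: [-0.0, 1.0, 0.0, -0.001]
ft_force: [0.2, 0.1, 0.8]
grip_width: 0.0743
grip_force: 0.0
```

```bash
python3 -m inch '[0.02,0.015,0.25,0,0,0, 0.02,0.015,0.5,0,0,0, 0.02,0.015,0.75,0,0,0, 0.02,0.015,1,0,0,0, 0.02,0.015,1,0,0,0]' >/dev/null
python3 -m inch '[0,0,0.13,0,0,0, 0,0,0.13,0,0,0, 0,0,0.13,0,0,0, 0,0,0.13,0,0,0]'
python3 -m inch '[0,0,0,0,0,0, 0,0,0,0,0,0, 0,0,0,0,0,0, 0,0,0,0,0,0, 0,0,0,0,0,0, 0,0,0,0,0,0]' 40 30
```

```text
time: 6.32
position: [0.625, 0.0777, 0.1715]
tool_rot: [-0.0, 1.0, -0.0, 0.001]
ft_force: [-0.4, 0.3, -0.2]
grip_width: 0.0742
grip_force: 0.0
time: 6.82
position: [0.6241, 0.0777, 0.1705]
tool_rot: [-0.0, 1.0, -0.0, 0.0]
ft_force: [0.3, -0.2, 2.2]
grip_width: 0.0524
grip_force: 30.0
```

```bash
python3 -m inch '[0,0,-0.1,0,0,0, 0,0,-0.3,0,0,0, 0,0,-0.5,0,0,0, 0,0,-0.75,0,0,0, 0,0,-1,0,0,0, 0,0,-1,0,0,0]'
python3 -m inch '[0.1,0,0,0,0,0, 0.3,0,0,0,0,0, 0.6,0,0,0,0,0, 0.9,0,0,0,0,0, 1,0,0,0,0,0]' >/dev/null
M='[0.08,-0.2,0,0,0,0, 0.17,-0.43,0,0,0,0, 0.25,-0.64,0,0,0,0, 0.33,-0.85,0,0,0,0]'
python3 -m inch '[0.04,-0.1,0,0,0,0, 0.12,-0.3,0,0,0,0, 0.22,-0.57,0,0,0,0, 0.33,-0.85,0,0,0,0]' >/dev/null
python3 -m inch '[0.08,-0.2,0,0,0,0, 0.17,-0.43,0,0,0,0, 0.25,-0.64,0,0,0,0, 0.33,-0.85,0,0,0,0]' >/dev/null
python3 -m inch '[0.08,-0.2,0,0,0,0, 0.17,-0.43,0,0,0,0, 0.25,-0.64,0,0,0,0, 0.33,-0.85,0,0,0,0]' >/dev/null
python3 -m inch '[0.08,-0.2,0,0,0,0, 0.17,-0.43,0,0,0,0, 0.25,-0.64,0,0,0,0, 0.33,-0.85,0,0,0,0]' >/dev/null
python3 -m inch '[0.08,-0.2,0,0,0,0, 0.17,-0.43,0,0,0,0, 0.25,-0.64,0,0,0,0, 0.33,-0.85,0,0,0,0]' >/dev/null
python3 -m inch '[0.12,-0.28,0,0,0,0, 0.22,-0.57,0,0,0,0, 0.29,-0.75,0,0,0,0, 0.33,-0.85,0,0,0,0, 0.33,-0.85,0,0,0,0, 0.33,-0.85,0,0,0,0, 0.33,-0.85,0,0,0,0]'
python3 - <<'E'
from h import *
snap('scene','s2')
for n in ['spray','tray','glue','jar_blue']:
  for r in cut_out('scene',n)[:2]: print(n,r['conf'],r['bbox'])
E
```

```text
time: 7.32
position: [0.6263, 0.0778, 0.2544]
tool_rot: [-0.0, 1.0, -0.0, 0.004]
ft_force: [1.6, -0.4, -2.2]
grip_width: 0.0528
grip_force: 30.0
time: 9.98
position: [0.3858, -0.3295, 0.2498]
tool_rot: [-0.0, 1.0, 0.001, -0.0]
ft_force: [0.9, -0.2, -2.8]
grip_width: 0.0525
grip_force: 30.0
spray 0.72 [102.1, 176.1, 144.6, 232.8]
tray 0.97 [108.1, 199.5, 214.5, 287.6]
glue 0.55 [323.2, 162.8, 344.3, 201.7]
jar_blue 0.81 [322.2, 196.4, 343.4, 225.7]
jar_blue 0.76 [362.8, 225.8, 386.9, 259.9]
```

View pics/s2.png

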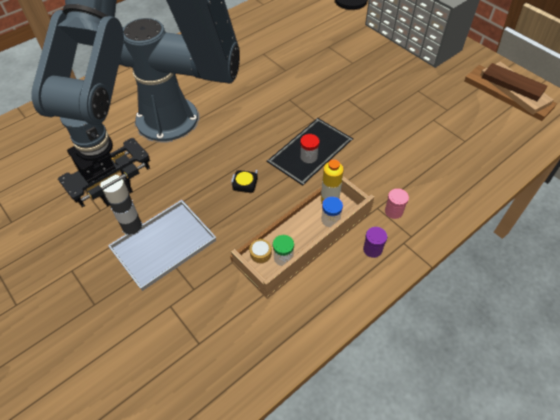

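The can hangs upright over the tray. I'll lower it and release.

```bash
python3 -m inch '[0,0,0.25,0,0,0, 0,0,0.5,0,0,0, 0,0,0.75,0,0,0, 0,0,0.95,0,0,0, 0,0,1,0,0,0, 0,0,1,0,0,0]' >/dev/null
python3 -m inch '[0,0,0.05,0,0,0, 0,0,0.1,0,0,0, 0,0,0.14,0,0,0, 0,0,0.14,0,0,0, 0,0,0.14,0,0,0]'
```

```text
time: 11.15
position: [0.3859, -0.3305, 0.1592]
tool_rot: [-0.0, 1.0, -0.0, 0.0]
ft_force: [0.2, 0.2, -2.1]
grip_width: 0.0525
grip_force: 30.0
```

```bash
python3 -m inch '[0,0,0.015,0,0,0, 0,0,0.015,0,0,0, 0,0,0.015,0,0,0]'
python3 -m inch '[0,0,0,0,0,0, 0,0,0,0,0,0, 0,0,0,0,0,0, 0,0,0,0,0,0, 0,0,0,0,0,0]' 74
python3 -m inch '[0,0,-0.2,0,0,0, 0,0,-0.5,0,0,0, 0,0,-1,0,0,0, 0,0,-1,0,0,0]' >/dev/null
python3 -m inch '[-0.2,0.4,0,0,0,0, -0.45,0.9,0,0,0,0, -0.48,1,0,0,0,0]' >/dev/null
python3 -m inch '[-0.2,0.4,0,0,0,0, -0.45,0.9,0,0,0,0, -0.48,1,0,0,0,0]' >/dev/null
python3 -m inch '[-0.2,0.4,0,0,0,0, -0.45,0.9,0,0,0,0, -0.48,1,0,0,0,0]' >/dev/null
python3 -m inch '[-0.2,0.4,0,0,0,0, -0.45,0.9,0,0,0,0, -0.48,1,0,0,0,0]' >/dev/null
python3 -m inch '[-0.2,0.4,0,0,0,0, -0.45,0.9,0,0,0,0, -0.48,1,0,0,0,0]' >/dev/null
python3 -m inch '[-0.2,0.4,0,0,0,0, -0.45,0.9,0,0,0,0, -0.48,1,0,0,0,0, -0.48,1,0,0,0,0, -0.48,1,0,0,0,0, -0.48,1,0,0,0,0]'
```

```text
time: 11.4
position: [0.3861, -0.3308, 0.1584]
tool_rot: [-0.0, 1.0, -0.001, 0.0]
ft_force: [-0.3, 0.4, 2.6]
grip_width: 0.0526
grip_force: 30.0
time: 11.82
position: [0.3858, -0.3304, 0.1577]
tool_rot: [-0.0, 1.0, 0.0, -0.0]
ft_force: [-0.4, 0.4, 0.3]
grip_width: 0.0722
grip_force: 0.0
time: 13.9
position: [0.6151, 0.1482, 0.2373]
tool_rot: [0.0, 1.0, -0.001, -0.001]
ft_force: [0.0, -0.3, -0.3]
grip_width: 0.0739
grip_force: 0.0
```

```bash
python3 -m inch '[-0.075,0.272,0,0,0,0, -0.075,0.272,0,0,0,0, -0.075,0.272,0,0,0,0, -0.075,0.272,0,0,0,0]'
python3 -m inch '[0,0,0.25,0,0,0, 0,0,0.5,0,0,0, 0,0,0.75,0,0,0, 0,0,1,0,0,0, 0,0,1,0,0,0]' >/dev/null
python3 -m inch '[0,0,0.2,0,0,0, 0,0,0.2,0,0,0, 0,0,0.2,0,0,0, 0,0,0.2,0,0,0]'
python3 -m inch '[0,0,0,0,0,0, 0,0,0,0,0,0, 0,0,0,0,0,0, 0,0,0,0,0,0, 0,0,0,0,0,0, 0,0,0,0,0,0]' 40 30
```

```text
time: 14.23
position: [0.6215, 0.1699, 0.2377]
tool_rot: [0.0, 1.0, -0.0, -0.0]
ft_force: [0.3, -0.6, -0.1]
grip_width: 0.074
grip_force: 0.0
time: 14.98
position: [0.6226, 0.1711, 0.143]
tool_rot: [-0.0, 1.0, 0.0, 0.001]
ft_force: [-0.3, 0.2, 0.3]
grip_width: 0.0738
grip_force: 0.0
time: 15.48
position: [0.6222, 0.1714, 0.1423]
tool_rot: [-0.0, 1.0, -0.0, 0.0]
ft_force: [0.6, 0.7, 1.9]
grip_width: 0.0532
grip_force: 29.9
```

```bash
python3 -m inch '[0,0,-0.1,0,0,0, 0,0,-0.3,0,0,0, 0,0,-0.5,0,0,0, 0,0,-0.75,0,0,0, 0,0,-1,0,0,0, 0,0,-1,0,0,0]'
python3 -m inch '[0.1,0,0,0,0,0, 0.3,0,0,0,0,0, 0.6,0,0,0,0,0, 0.9,0,0,0,0,0, 1,0,0,0,0,0]' >/dev/null
python3 -m inch '[0.02,-0.1,0,0,0,0, 0.06,-0.3,0,0,0,0, 0.1,-0.56,0,0,0,0, 0.16,-0.84,0,0,0,0]' >/dev/null
python3 -m inch '[0.04,-0.21,0,0,0,0, 0.08,-0.42,0,0,0,0, 0.12,-0.63,0,0,0,0, 0.16,-0.84,0,0,0,0]' >/dev/null
python3 -m inch '[0.04,-0.21,0,0,0,0, 0.08,-0.42,0,0,0,0, 0.12,-0.63,0,0,0,0, 0.16,-0.84,0,0,0,0]' >/dev/null
python3 -m inch '[0.04,-0.21,0,0,0,0, 0.08,-0.42,0,0,0,0, 0.12,-0.63,0,0,0,0, 0.16,-0.84,0,0,0,0]' >/dev/null
python3 -m inch '[0.04,-0.21,0,0,0,0, 0.08,-0.42,0,0,0,0, 0.12,-0.63,0,0,0,0, 0.16,-0.84,0,0,0,0]' >/dev/null
python3 -m inch '[0.06,-0.28,0,0,0,0, 0.1,-0.57,0,0,0,0, 0.14,-0.75,0,0,0,0, 0.16,-0.84,0,0,0,0, 0.16,-0.84,0,0,0,0, 0.16,-0.84,0,0,0,0, 0.16,-0.84,0,0,0,0]'
python3 -m inch '[0,0,0.25,0,0,0, 0,0,0.5,0,0,0, 0,0,0.75,0,0,0, 0,0,0.95,0,0,0, 0,0,1,0,0,0, 0,0,1,0,0,0]' >/dev/null
python3 -m inch '[0,0,0.05,0,0,0, 0,0,0.1,0,0,0, 0,0,0.14,0,0,0, 0,0,0.14,0,0,0, 0,0,0.14,0,0,0]'
```

```text
time: 15.98
position: [0.6239, 0.1719, 0.2253]
tool_rot: [-0.0, 1.0, 0.0, 0.003]
ft_force: [1.9, -0.1, -2.9]
grip_width: 0.0528
grip_force: 30.0
time: 18.65
position: [0.4651, -0.2308, 0.2213]
tool_rot: [-0.0, 1.0, 0.001, -0.0]
ft_force: [0.2, 0.3, -5.1]
grip_width: 0.0534
grip_force: 30.0
time: 19.57
position: [0.4654, -0.2318, 0.1308]
tool_rot: [-0.0, 1.0, -0.0, 0.0]
ft_force: [0.2, -0.3, -4.5]
grip_width: 0.053
grip_force: 30.0
```

```bash
python3 -m inch '[0,0,0.015,0,0,0, 0,0,0.015,0,0,0, 0,0,0.015,0,0,0]'
python3 -m inch '[0,0,0,0,0,0, 0,0,0,0,0,0, 0,0,0,0,0,0, 0,0,0,0,0,0, 0,0,0,0,0,0]' 74
python3 -m inch '[0,0,-0.2,0,0,0, 0,0,-0.5,0,0,0, 0,0,-1,0,0,0, 0,0,-1,0,0,0]' >/dev/null
python3 -m inch '[-0.25,0.4,0,0,0,0, -0.5,0.85,0,0,0,0, -0.52,0.89,0,0,0,0]' 86 >/dev/null
python3 -m inch '[-0.25,0.4,0,0,0,0, -0.5,0.85,0,0,0,0, -0.52,0.89,0,0,0,0]' >/dev/null
python3 -m inch '[-0.25,0.4,0,0,0,0, -0.5,0.85,0,0,0,0, -0.52,0.89,0,0,0,0]' >/dev/null
python3 -m inch '[-0.25,0.4,0,0,0,0, -0.5,0.85,0,0,0,0, -0.52,0.89,0,0,0,0]' >/dev/null
python3 -m inch '[-0.25,0.4,0,0,0,0, -0.5,0.85,0,0,0,0, -0.52,0.89,0,0,0,0, -0.52,0.89,0,0,0,0, -0.52,0.89,0,0,0,0]'
python3 - <<'E'
from h import *
s=snap('scene','s3')
cv2.imwrite('pics/c3.png',cv2.cvtColor(cv2.resize(s[110:310,90:410],(800,500),interpolation=3),4))
E
```

```text
time: 19.82
position: [0.4657, -0.2321, 0.1303]
tool_rot: [-0.0, 1.0, -0.0, 0.001]
ft_force: [-1.0, 0.4, 3.9]
grip_width: 0.053
grip_force: 30.0
time: 20.23
position: [0.4655, -0.2319, 0.1294]
tool_rot: [-0.0, 1.0, -0.0, 0.0]
ft_force: [-0.1, -0.2, -0.5]
grip_width: 0.0722
grip_force: 0.0
time: 21.98
position: [0.6723, 0.1236, 0.2085]
tool_rot: [-0.001, 1.0, -0.001, -0.001]
ft_force: [-1.2, -0.5, -0.2]
grip_width: 0.0857
grip_force: 0.0
```

View pics/c3.png

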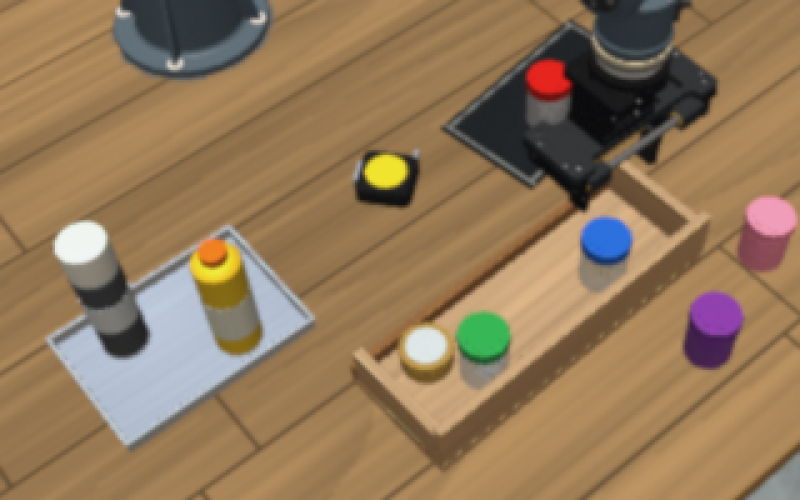

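The can and bottle stand upright on the tray at c3 (122,342) and (240,345). The blue-lid jar in the rack at (605,250) is clear now, so I'm descending on it.

```bash
python3 -m inch '[0,0.02,0.25,0,0,0, 0,0.02,0.5,0,0,0, 0,0.02,0.75,0,0,0, 0,0.02,1,0,0,0, 0,0.02,1,0,0,0, 0,0.02,1,0,0,0]'
python3 -m inch '[0,0,0.25,0,0,0, 0,0,0.5,0,0,0, 0,0,0.75,0,0,0, 0,0,0.91,0,0,0, 0,0,0.91,0,0,0, 0,0,0.91,0,0,0]'
python3 -m inch '[0,0,0,0,0,0, 0,0,0,0,0,0, 0,0,0,0,0,0, 0,0,0,0,0,0, 0,0,0,0,0,0, 0,0,0,0,0,0]' 40 30
```

```text
time: 22.53
position: [0.6718, 0.1242, 0.1284]
tool_rot: [0.001, 1.0, -0.0, -0.002]
ft_force: [0.6, 1.0, 0.0]
grip_width: 0.0858
grip_force: 0.0
time: 23.03
position: [0.6735, 0.1255, 0.0571]
tool_rot: [-0.0, 1.0, -0.0, 0.0]
ft_force: [0.2, -0.4, 0.4]
grip_width: 0.0863
grip_force: 0.0
time: 23.53
position: [0.6734, 0.126, 0.057]
tool_rot: [-0.0, 1.0, 0.0, 0.0]
ft_force: [0.6, -0.7, 2.0]
grip_width: 0.0551
grip_force: 30.0
```

```bash
python3 -m inch '[0,0,-0.1,0,0,0, 0,0,-0.3,0,0,0, 0,0,-0.5,0,0,0, 0,0,-0.75,0,0,0, 0,0,-1,0,0,0, 0,0,-1,0,0,0]'
python3 -m inch '[0.1,0.09,-0.05,0,0,0, 0.3,0.26,-0.1,0,0,0, 0.55,0.47,-0.2,0,0,0, 0.81,0.7,-0.25,0,0,0]' >/dev/null
python3 -m inch '[0.2,0.17,0,0,0,0, 0.4,0.35,0,0,0,0, 0.6,0.52,0,0,0,0, 0.81,0.7,0,0,0,0]' >/dev/null
python3 -m inch '[0.2,0.17,0,0,0,0, 0.4,0.35,0,0,0,0, 0.6,0.52,0,0,0,0, 0.81,0.7,0,0,0,0]' >/dev/null
python3 -m inch '[0.2,0.17,0,0,0,0, 0.4,0.35,0,0,0,0, 0.6,0.52,0,0,0,0, 0.75,0.65,0,0,0,0, 0.81,0.7,0,0,0,0, 0.81,0.7,0,0,0,0, 0.81,0.7,0,0,0,0]'
python3 - <<'E'
from h import *
print([ray('wrist',*p,.003).round(3)[:2] for p in []])
s=snap('scene','s4')
cv2.imwrite('pics/c4.png',cv2.cvtColor(cv2.resize(s[90:250,180:400],(770,560),interpolation=3),4))
E
```

```text
time: 24.03
position: [0.6758, 0.1261, 0.1411]
tool_rot: [-0.0, 1.0, 0.0, 0.004]
ft_force: [1.0, 0.2, -1.8]
grip_width: 0.0549
grip_force: 30.0
time: 25.62
position: [0.4134, 0.3496, 0.156]
tool_rot: [-0.001, 1.0, -0.0, -0.0]
ft_force: [0.4, -0.2, -1.9]
grip_width: 0.0555
grip_force: 30.0
[]
```

View pics/c4.png

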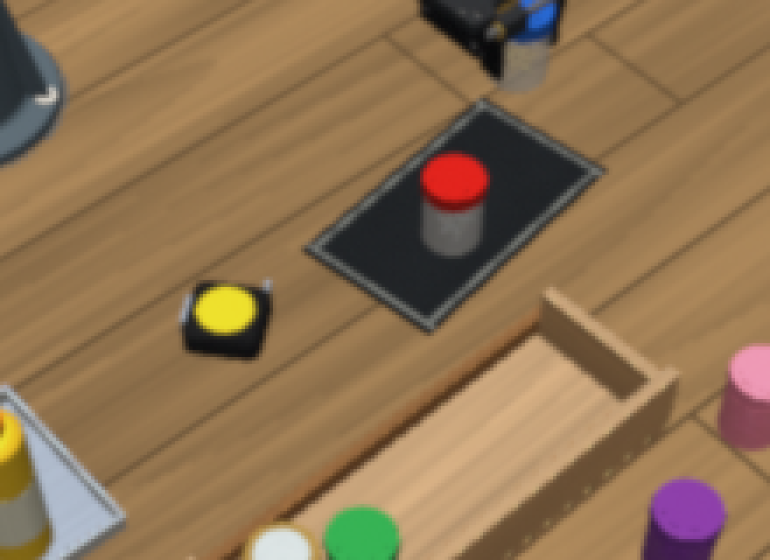

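c4: all mat corners are visible at (483,99), (606,171), (430,331) and (306,248). The red lid is at (456,179), and the blue jar hangs above the far end.

Run:
```python
from h import *
K=[ray('scene',180+u/3.5,90+v/3.5,.003)[:2] for u,v in [(483,99),(606,171),(430,331),(306,248)]]
c=np.mean(K,0); y=(K[0]+K[1]-K[2]-K[3]); y/=np.linalg.norm(y); x=np.array([y[1],-y[0]])
r=ray('scene',180+456/3.5,90+179/3.5,.078)[:2]
t=get_obs()['position'][:2]
print(np.round(K,3),c,y,r,[(r-c)@x,(r-c)@y],'blue',[(t-c)@x,(t-c)@y])
```

```text
[[0.336 0.388]
 [0.481 0.41 ]
 [0.517 0.158]
 [0.373 0.136]] [0.42669256 0.27287497] [-0.14333189  0.98967468] [0.44894    0.24581481] [np.float64(0.018139148168986118), np.float64(-0.02996952469802191)] blue [np.float64(-0.0014515570740718051), np.float64(0.07756040429227218)]
```

```bash
python3 -m inch '[0,0,0.25,0,0,0, 0,0,0.5,0,0,0, 0,0,0.75,0,0,0, 0,0,1,0,0,0, 0,0,1,0,0,0]' >/dev/null
python3 -m inch '[0,0,0.15,0,0,0, 0,0,0.28,0,0,0, 0,0,0.37,0,0,0, 0,0,0.39,0,0,0, 0,0,0.39,0,0,0, 0,0,0.39,0,0,0]'
```

```text
time: 26.58
position: [0.4143, 0.3499, 0.0458]
tool_rot: [-0.0, 1.0, 0.0, 0.0]
ft_force: [-0.1, -0.8, -1.2]
grip_width: 0.0549
grip_force: 30.0
```

```bash
python3 -m inch '[0,0,0.015,0,0,0, 0,0,0.015,0,0,0, 0,0,0.015,0,0,0]'
python3 -m inch '[0,0,0,0,0,0, 0,0,0,0,0,0, 0,0,0,0,0,0, 0,0,0,0,0,0]' 80
python3 -m inch '[0,0,-0.2,0,0,0, 0,0,-0.5,0,0,0, 0,0,-1,0,0,0, 0,0,-1,0,0,0]' >/dev/null
python3 -m inch '[-0.22,-0.65,-0.3,0,0,0, -0.22,-0.65,-0.3,0,0,0, -0.22,-0.65,-0.3,0,0,0]' >/dev/null
python3 -m inch '[-0.22,-0.65,0,0,0,0, -0.22,-0.65,0,0,0,0, -0.22,-0.65,0,0,0,0, -0.22,-0.65,0,0,0,0]'
python3 - <<'E'
from h import *
snap('side','s5');c=cal('side')
for t,z in [('jar_red',.078),('jar_blue',.078)]:
  for n in ['scene','side']:
    if n=='scene': camera('scene')
    for r in cut_out(n,t)[:3]: print(t,n,round(r['conf'],2),np.round(r['bbox']), ray(n,(r['bbox'][0]+r['bbox'][2])/2,(r['bbox'][1]+r['bbox'][3])/2,.042).round(3))
E
```

```text
time: 26.83
position: [0.4144, 0.3501, 0.0449]
tool_rot: [-0.0, 1.0, 0.0, 0.001]
ft_force: [-1.1, -0.4, 3.2]
grip_width: 0.0554
grip_force: 30.0
time: 27.17
position: [0.4137, 0.3498, 0.0441]
tool_rot: [-0.0, 1.0, -0.0, -0.0]
ft_force: [-0.2, -0.4, 0.2]
grip_width: 0.0735
grip_force: 0.0
time: 28.08
position: [0.4489, 0.2458, 0.1476]
tool_rot: [0.001, 1.0, 0.0, -0.001]
ft_force: [-0.2, 0.5, -0.1]
grip_width: 0.0802
grip_force: 0.0
jar_red scene 0.94 [299. 135. 322. 162.] [0.448 0.251 0.042]
jar_red side 0.89 [193. 141. 210. 172.] [0.443 0.241 0.042]
jar_blue scene 0.86 [316. 113. 335. 142.] [0.411 0.348 0.042]
jar_blue scene 0.83 [363. 225. 387. 257.] [0.813 0.155 0.042]
jar_blue scene 0.74 [384. 186. 410. 220.] [0.765 0.294 0.042]
jar_blue side 0.75 [302. 126. 320. 156.] [0.764 0.288 0.042]
jar_blue side 0.64 [181. 124. 199. 153.] [0.412 0.354 0.042]
jar_blue side 0.61 [328. 147. 350. 187.] [0.807 0.135 0.042]
```

View pics/s5.png

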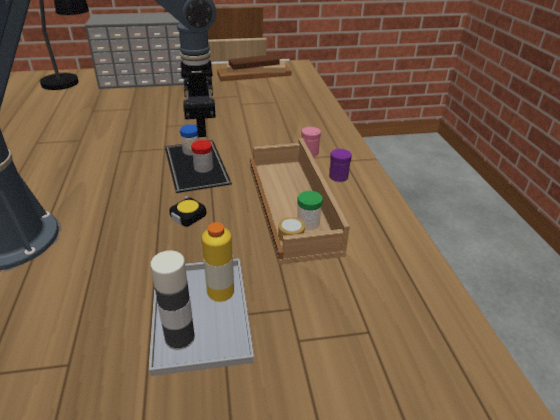

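s5: blue stands on the mat at (189,138), with red in front of it at (202,155) under the gripper. The bottle and can are upright on the tray. I'm descending on red.

```bash
python3 -m inch '[0,0,0.25,0,0,0, 0,0,0.5,0,0,0, 0,0,0.75,0,0,0, 0,0,1,0,0,0, 0,0,1,0,0,0]' >/dev/null
python3 -m inch '[0,0,0.15,0,0,0, 0,0,0.28,0,0,0, 0,0,0.28,0,0,0, 0,0,0.28,0,0,0]'
python3 -m inch '[0,0,0,0,0,0, 0,0,0,0,0,0, 0,0,0,0,0,0, 0,0,0,0,0,0, 0,0,0,0,0,0, 0,0,0,0,0,0]' 40 30
```

```text
time: 29.18
position: [0.449, 0.2459, 0.0458]
tool_rot: [-0.0, 1.0, -0.0, -0.0]
ft_force: [-0.3, -0.0, 0.4]
grip_width: 0.0801
grip_force: 0.0
time: 29.68
position: [0.4495, 0.2462, 0.0462]
tool_rot: [-0.0, 1.0, 0.0, 0.001]
ft_force: [0.0, 0.7, 2.9]
grip_width: 0.055
grip_force: 29.9
```

```bash
python3 -m inch '[0,0,-0.1,0,0,0, 0,0,-0.3,0,0,0, 0,0,-0.5,0,0,0, 0,0,-0.75,0,0,0, 0,0,-1,0,0,0, 0,0,-1,0,0,0]'
python3 -m inch '[-0.1,-0.05,-0.05,0,0,0, -0.3,-0.16,-0.1,0,0,0, -0.55,-0.3,-0.2,0,0,0, -0.75,-0.4,-0.25,0,0,0, -0.92,-0.5,-0.25,0,0,0]' >/dev/null
python3 -m inch '[-0.2,-0.12,0,0,0,0, -0.45,-0.25,0,0,0,0, -0.68,-0.38,0,0,0,0, -0.92,-0.5,0,0,0,0]' >/dev/null
python3 -m inch '[-0.2,-0.12,0,0,0,0, -0.45,-0.25,0,0,0,0, -0.68,-0.38,0,0,0,0, -0.85,-0.46,0,0,0,0, -0.92,-0.5,0,0,0,0, -0.92,-0.5,0,0,0,0, -0.92,-0.5,0,0,0,0]'
python3 -m inch '[0,0,0.2,0,0,0, 0,0,0.4,0,0,0, 0,0,0.6,0,0,0, 0,0,0.6,0,0,0, 0,0,0.6,0,0,0]'
```

```text
time: 30.18
position: [0.4508, 0.2463, 0.129]
tool_rot: [-0.0, 1.0, 0.001, 0.003]
ft_force: [1.1, 0.3, -2.2]
grip_width: 0.0551
grip_force: 29.9
time: 31.52
position: [0.6687, 0.1257, 0.1443]
tool_rot: [-0.0, 1.0, 0.0, -0.002]
ft_force: [-1.3, 0.1, -2.5]
grip_width: 0.0554
grip_force: 29.9
time: 31.93
position: [0.6679, 0.1266, 0.0966]
tool_rot: [-0.001, 1.0, 0.0, -0.002]
ft_force: [-0.8, -0.7, -2.1]
grip_width: 0.055
grip_force: 29.9
```

```bash
python3 -m inch '[-0.02,0,0.15,0,0,0, -0.02,0,0.3,0,0,0, -0.02,0,0.42,0,0,0, -0.02,0,0.46,0,0,0, -0.02,0,0.46,0,0,0, -0.02,0,0.46,0,0,0]'
```

```text
time: 32.43
position: [0.6714, 0.1259, 0.0605]
tool_rot: [-0.0, 1.0, 0.0, -0.0]
ft_force: [0.1, -0.2, -1.6]
grip_width: 0.0555
grip_force: 29.9
```

```bash
python3 -m inch '[0,0,0.02,0,0,0, 0,0,0.025,0,0,0, 0,0,0.025,0,0,0]'
```

```text
time: 32.68
position: [0.6718, 0.1259, 0.0593]
tool_rot: [-0.0, 1.0, 0.0, 0.0]
ft_force: [0.2, -0.8, -0.9]
grip_width: 0.0553
grip_force: 29.9
```

```bash
python3 -m inch '[0,0,0.015,0,0,0, 0,0,0.015,0,0,0, 0,0,0.015,0,0,0]'
python3 -m inch '[0,0,0,0,0,0, 0,0,0,0,0,0, 0,0,0,0,0,0, 0,0,0,0,0,0, 0,0,0,0,0,0]' 80
python3 -m inch '[0,0,-0.2,0,0,0, 0,0,-0.5,0,0,0, 0,0,-1,0,0,0, 0,0,-1,0,0,0]' >/dev/null
python3 -m inch '[0,0,-0.5,0,0,0, 0,0,-1,0,0,0, 0,0,-1,0,0,0]' >/dev/null
python3 -m inch '[0.25,-0.4,0,0,0,0, 0.5,-0.85,0,0,0,0, 0.52,-0.9,0,0,0,0]' 74 >/dev/null
python3 -m inch '[0.25,-0.4,0,0,0,0, 0.5,-0.85,0,0,0,0, 0.52,-0.9,0,0,0,0]' >/dev/null
python3 -m inch '[0.25,-0.4,0,0,0,0, 0.5,-0.85,0,0,0,0, 0.52,-0.9,0,0,0,0]' >/dev/null
python3 -m inch '[0.25,-0.4,0,0,0,0, 0.5,-0.85,0,0,0,0, 0.52,-0.9,0,0,0,0]' >/dev/null
python3 -m inch '[0.25,-0.4,0,0,0,0, 0.5,-0.85,0,0,0,0, 0.52,-0.9,0,0,0,0, 0.52,-0.9,0,0,0,0, 0.52,-0.9,0,0,0,0]'
python3 - <<'E'
from h import *
s=snap('scene','s6')
cv2.imwrite('pics/c6.png',cv2.cvtColor(cv2.resize(s[110:310,90:410],(800,500),interpolation=3),4))
E
```

```text
time: 32.93
position: [0.672, 0.1259, 0.0583]
tool_rot: [-0.0, 1.0, -0.0, 0.001]
ft_force: [-0.4, -0.2, -0.6]
grip_width: 0.0554
grip_force: 29.9
time: 33.35
position: [0.6716, 0.1259, 0.0578]
tool_rot: [-0.0, 1.0, -0.0, 0.0]
ft_force: [-0.3, 0.4, 0.1]
grip_width: 0.0775
grip_force: 0.0
time: 35.35
position: [0.4642, -0.234, 0.2178]
tool_rot: [0.001, 1.0, 0.0, 0.0]
ft_force: [-0.6, 0.9, -0.4]
grip_width: 0.0742
grip_force: 0.0
```

View pics/c6.png

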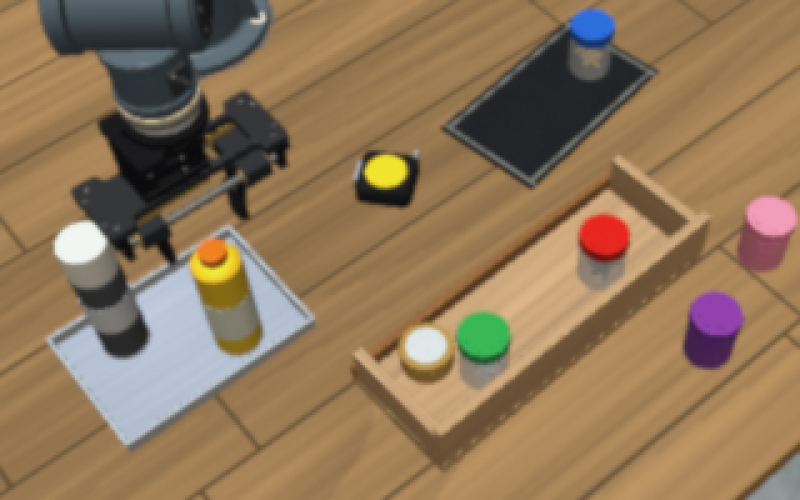

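c6: the swap is done, with red in the rack at (604,245), blue on the mat at (590,45), and the bottle and can untouched on the tray. Next I fetch the glue.

```bash
python3 -m inch '[-0.01,0.025,0.25,0,0,0, -0.01,0.025,0.5,0,0,0, -0.01,0.025,0.75,0,0,0, -0.01,0.025,1,0,0,0, -0.01,0.025,1,0,0,0]' >/dev/null
python3 -m inch '[0,0,0.1,0,0,0, 0,0,0.1,0,0,0, 0,0,0.1,0,0,0, 0,0,0.1,0,0,0]'
python3 -m inch '[0,0,0,0,0,0, 0,0,0,0,0,0, 0,0,0,0,0,0, 0,0,0,0,0,0, 0,0,0,0,0,0, 0,0,0,0,0,0]' 40 30
```

```text
time: 36.15
position: [0.4653, -0.2323, 0.1307]
tool_rot: [-0.0, 1.0, -0.001, 0.001]
ft_force: [0.1, -0.2, 0.2]
grip_width: 0.0744
grip_force: 0.0
time: 36.65
position: [0.4646, -0.2322, 0.13]
tool_rot: [-0.0, 1.0, -0.0, 0.0]
ft_force: [-0.1, -0.1, 2.9]
grip_width: 0.0531
grip_force: 29.9
```

```bash
python3 -m inch '[0,0,-0.1,0,0,0, 0,0,-0.3,0,0,0, 0,0,-0.5,0,0,0, 0,0,-0.75,0,0,0, 0,0,-1,0,0,0, 0,0,-1,0,0,0]'
python3 -m inch '[-0.02,0.1,-0.04,0,0,0, -0.06,0.3,-0.1,0,0,0, -0.1,0.56,-0.2,0,0,0, -0.16,0.84,-0.25,0,0,0]' >/dev/null
python3 -m inch '[-0.04,0.21,0,0,0,0, -0.08,0.42,0,0,0,0, -0.12,0.63,0,0,0,0, -0.16,0.84,0,0,0,0]' >/dev/null
python3 -m inch '[-0.04,0.21,0,0,0,0, -0.08,0.42,0,0,0,0, -0.12,0.63,0,0,0,0, -0.16,0.84,0,0,0,0]' >/dev/null
python3 -m inch '[-0.04,0.21,0,0,0,0, -0.08,0.42,0,0,0,0, -0.12,0.63,0,0,0,0, -0.16,0.84,0,0,0,0]' >/dev/null
python3 -m inch '[-0.04,0.21,0,0,0,0, -0.08,0.42,0,0,0,0, -0.12,0.63,0,0,0,0, -0.16,0.84,0,0,0,0]' >/dev/null
python3 -m inch '[-0.06,0.28,0,0,0,0, -0.1,0.57,0,0,0,0, -0.14,0.75,0,0,0,0, -0.16,0.84,0,0,0,0, -0.16,0.84,0,0,0,0, -0.16,0.84,0,0,0,0]'
python3 -m inch '[-0.1,0,0,0,0,0, -0.3,0,0,0,0,0, -0.6,0,0,0,0,0, -0.85,0,0,0,0,0, -1,0,0,0,0,0, -1,0,0,0,0,0, -1,0,0,0,0,0, -1,0,0,0,0,0, -1,0,0,0,0,0]'
```

```text
time: 37.15
position: [0.466, -0.2333, 0.2128]
tool_rot: [-0.0, 1.0, -0.002, 0.002]
ft_force: [0.7, -0.2, -4.6]
grip_width: 0.0534
grip_force: 30.0
time: 39.32
position: [0.54, 0.1709, 0.2285]
tool_rot: [-0.001, 1.0, -0.001, -0.002]
ft_force: [0.9, -0.9, -5.0]
grip_width: 0.0526
grip_force: 30.0
time: 40.07
position: [0.6198, 0.1707, 0.2294]
tool_rot: [-0.0, 1.0, -0.0, -0.001]
ft_force: [-0.5, -0.0, -5.1]
grip_width: 0.0531
grip_force: 30.0
```

```bash
python3 -m inch '[-0.02,0,0.25,0,0,0, -0.02,0,0.5,0,0,0, -0.02,0,0.75,0,0,0, -0.02,0,0.95,0,0,0, -0.02,0,0.95,0,0,0, -0.02,0,0.95,0,0,0]'
python3 -m inch '[0,0,0.06,0,0,0, 0,0,0.12,0,0,0, 0,0,0.12,0,0,0, 0,0,0.12,0,0,0]'
```

```text
time: 40.57
position: [0.6214, 0.1711, 0.1531]
tool_rot: [-0.0, 1.0, -0.0, -0.001]
ft_force: [-0.2, 0.7, -4.1]
grip_width: 0.0535
grip_force: 30.0
time: 40.9
position: [0.6228, 0.1711, 0.1446]
tool_rot: [-0.0, 1.0, 0.0, 0.0]
ft_force: [0.9, -0.6, -5.0]
grip_width: 0.0532
grip_force: 30.0
```

```bash
python3 -m inch '[0,0,0.02,0,0,0, 0,0,0.025,0,0,0, 0,0,0.025,0,0,0]'
python3 -m inch '[0,0,0.01,0,0,0, 0,0,0.01,0,0,0, 0,0,0.01,0,0,0]'
```

```text
time: 41.15
position: [0.6228, 0.1711, 0.1422]
tool_rot: [-0.0, 1.0, -0.0, 0.0]
ft_force: [-0.0, 1.2, -5.2]
grip_width: 0.053
grip_force: 30.0
time: 41.4
position: [0.623, 0.1711, 0.1421]
tool_rot: [-0.0, 1.0, 0.0, 0.0]
ft_force: [-2.2, 0.3, 0.5]
grip_width: 0.0534
grip_force: 30.0
```

```bash
python3 -m inch '[0,0,0,0,0,0, 0,0,0,0,0,0, 0,0,0,0,0,0, 0,0,0,0,0,0, 0,0,0,0,0,0]' 74
python3 -m inch '[0,0,-0.2,0,0,0, 0,0,-0.5,0,0,0, 0,0,-1,0,0,0, 0,0,-1,0,0,0]' >/dev/null
python3 -m inch '[0.2,-0.4,-0.3,0,0,0, 0.4,-0.85,-0.3,0,0,0, 0.42,-0.9,-0.3,0,0,0]' >/dev/null
python3 -m inch '[0.2,-0.4,0,0,0,0, 0.4,-0.85,0,0,0,0, 0.42,-0.9,0,0,0,0]' >/dev/null
python3 -m inch '[0.2,-0.4,0,0,0,0, 0.4,-0.85,0,0,0,0, 0.42,-0.9,0,0,0,0]' >/dev/null
python3 -m inch '[0.2,-0.4,0,0,0,0, 0.4,-0.85,0,0,0,0, 0.42,-0.9,0,0,0,0]' >/dev/null
python3 -m inch '[0.2,-0.4,0,0,0,0, 0.4,-0.85,0,0,0,0, 0.42,-0.9,0,0,0,0]' >/dev/null
python3 -m inch '[0.2,-0.4,0,0,0,0, 0.4,-0.85,0,0,0,0, 0.42,-0.9,0,0,0,0]' >/dev/null
python3 -m inch '[0.2,-0.4,0,0,0,0, 0.4,-0.85,0,0,0,0, 0.42,-0.9,0,0,0,0, 0.42,-0.9,0,0,0,0, 0.42,-0.9,0,0,0,0, 0.42,-0.9,0,0,0,0]'
```

```text
time: 41.82
position: [0.623, 0.1711, 0.1415]
tool_rot: [-0.0, 1.0, 0.0, 0.0]
ft_force: [0.1, -0.4, 0.6]
grip_width: 0.0725
grip_force: 0.0
time: 44.15
position: [0.3884, -0.3313, 0.2451]
tool_rot: [-0.001, 1.0, 0.001, -0.0]
ft_force: [0.7, 0.3, -1.5]
grip_width: 0.0739
grip_force: 0.0
```

```bash
python3 -m inch '[0.03,0.01,0.25,0,0,0, 0.03,0.01,0.5,0,0,0, 0.03,0.01,0.75,0,0,0, 0.03,0.01,1,0,0,0, 0.03,0.01,1,0,0,0]' >/dev/null
python3 -m inch '[0,0,0.085,0,0,0, 0,0,0.085,0,0,0, 0,0,0.085,0,0,0, 0,0,0.085,0,0,0]'
python3 -m inch '[0,0,0,0,0,0, 0,0,0,0,0,0, 0,0,0,0,0,0, 0,0,0,0,0,0, 0,0,0,0,0,0, 0,0,0,0,0,0]' 40 30
```

```text
time: 44.9
position: [0.386, -0.3325, 0.1596]
tool_rot: [-0.0, 1.0, -0.001, 0.001]
ft_force: [0.4, 0.2, 0.0]
grip_width: 0.074
grip_force: 0.0
time: 45.4
position: [0.3854, -0.3323, 0.1587]
tool_rot: [-0.0, 1.0, -0.0, 0.0]
ft_force: [-0.1, -0.1, 2.0]
grip_width: 0.0522
grip_force: 30.0
```

```bash
python3 -m inch '[0,0,-0.1,0,0,0, 0,0,-0.3,0,0,0, 0,0,-0.5,0,0,0, 0,0,-0.75,0,0,0, 0,0,-1,0,0,0, 0,0,-1,0,0,0]'
python3 -m inch '[-0.04,0.1,-0.04,0,0,0, -0.12,0.3,-0.1,0,0,0, -0.22,0.57,-0.2,0,0,0, -0.33,0.855,-0.25,0,0,0]' >/dev/null
python3 -m inch '[-0.08,0.21,0,0,0,0, -0.16,0.43,0,0,0,0, -0.25,0.64,0,0,0,0, -0.33,0.855,0,0,0,0]' >/dev/null
python3 -m inch '[-0.08,0.21,0,0,0,0, -0.16,0.43,0,0,0,0, -0.25,0.64,0,0,0,0, -0.33,0.855,0,0,0,0]' >/dev/null
python3 -m inch '[-0.08,0.21,0,0,0,0, -0.16,0.43,0,0,0,0, -0.25,0.64,0,0,0,0, -0.33,0.855,0,0,0,0]' >/dev/null
python3 -m inch '[-0.08,0.21,0,0,0,0, -0.16,0.43,0,0,0,0, -0.25,0.64,0,0,0,0, -0.33,0.855,0,0,0,0]' >/dev/null
python3 -m inch '[-0.11,0.28,0,0,0,0, -0.22,0.57,0,0,0,0, -0.29,0.76,0,0,0,0, -0.33,0.855,0,0,0,0, -0.33,0.855,0,0,0,0, -0.33,0.855,0,0,0,0]'
python3 -m inch '[-0.1,0,0,0,0,0, -0.3,0,0,0,0,0, -0.6,0,0,0,0,0, -0.85,0,0,0,0,0, -1,0,0,0,0,0, -1,0,0,0,0,0, -1,0,0,0,0,0, -1,0,0,0,0,0, -1,0,0,0,0,0]'
```

```text
time: 45.9
position: [0.3868, -0.334, 0.2421]
tool_rot: [-0.0, 1.0, -0.003, 0.002]
ft_force: [0.7, -1.3, -2.0]
grip_width: 0.0526
grip_force: 30.0
time: 48.07
position: [0.5426, 0.0784, 0.2574]
tool_rot: [-0.001, 1.0, -0.0, -0.001]
ft_force: [-0.3, 0.6, -2.1]
grip_width: 0.0527
grip_force: 30.0
time: 48.82
position: [0.6223, 0.0779, 0.2583]
tool_rot: [0.0, 1.0, 0.0, -0.001]
ft_force: [0.1, -1.2, -2.3]
grip_width: 0.0525
grip_force: 30.0
```

```bash
python3 -m inch '[-0.01,0,0.25,0,0,0, -0.01,0,0.5,0,0,0, -0.01,0,0.75,0,0,0, -0.01,0,0.95,0,0,0, -0.01,0,0.95,0,0,0, -0.01,0,0.95,0,0,0]' >/dev/null
python3 -m inch '[0,0,0.06,0,0,0, 0,0,0.12,0,0,0, 0,0,0.13,0,0,0, 0,0,0.13,0,0,0]'
python3 -m inch '[0,0,0.01,0,0,0, 0,0,0.012,0,0,0, 0,0,0.012,0,0,0]'
```

```text
time: 49.65
position: [0.6244, 0.0783, 0.1724]
tool_rot: [-0.0, 1.0, -0.0, 0.0]
ft_force: [-0.2, 0.5, -2.8]
grip_width: 0.0525
grip_force: 30.0
time: 49.9
position: [0.6245, 0.0783, 0.1714]
tool_rot: [-0.0, 1.0, -0.0, 0.0]
ft_force: [-0.0, -0.3, -3.2]
grip_width: 0.053
grip_force: 30.0
```

```bash
python3 -m inch '[0,0,0.01,0,0,0, 0,0,0.012,0,0,0, 0,0,0.012,0,0,0]'
python3 -m inch '[0,0,0,0,0,0, 0,0,0,0,0,0, 0,0,0,0,0,0, 0,0,0,0,0,0, 0,0,0,0,0,0]' 74
python3 -m inch '[0,0,-0.2,0,0,0, 0,0,-0.5,0,0,0, 0,0,-1,0,0,0, 0,0,-1,0,0,0]' >/dev/null
python3 -m inch '[0,0,-0.5,0,0,0, 0,0,-1,0,0,0, 0,0,-1,0,0,0]' >/dev/null
python3 -m inch '[-0.4,0.3,0,0,0,0, -0.7,0.3,0,0,0,0, -0.7,0.3,0,0,0,0]' >/dev/null
python3 -m inch '[-0.4,0.3,0,0,0,0, -0.7,0.3,0,0,0,0, -0.7,0.3,0,0,0,0, -0.7,0.3,0,0,0,0, -0.7,0.3,0,0,0,0, -0.7,0.3,0,0,0,0]'
python3 - <<'E'
from h import *
c=cal('wrist'); snap('wrist','w7')
for n,p in dict(spray=(.6247,.0781,.2),glue=(.6211,.1701,.18),red=(.6726,.1258,.09),green=(.6788,-.0543,.09),wax=(.6308,-.0932,.047)).items(): print(n,np.round(proj('wrist',p,c)))
E
```

```text
time: 50.15
position: [0.6247, 0.0783, 0.1708]
tool_rot: [-0.0, 1.0, -0.0, 0.0]
ft_force: [0.0, 0.5, 1.1]
grip_width: 0.0525
grip_force: 30.0
time: 50.57
position: [0.6245, 0.0783, 0.1703]
tool_rot: [-0.0, 1.0, -0.0, 0.0]
ft_force: [0.3, 0.1, -0.4]
grip_width: 0.0725
grip_force: 0.0
time: 51.9
position: [0.7354, 0.126, 0.3304]
tool_rot: [-0.0, 1.0, -0.0, -0.0]
ft_force: [-0.7, -0.4, 0.6]
grip_width: 0.074
grip_force: 0.0
spray [223.  83.]
glue [326.  83.]
red [278. 138.]
green [138. 143.]
wax [120. 106.]
```

View pics/w7.png

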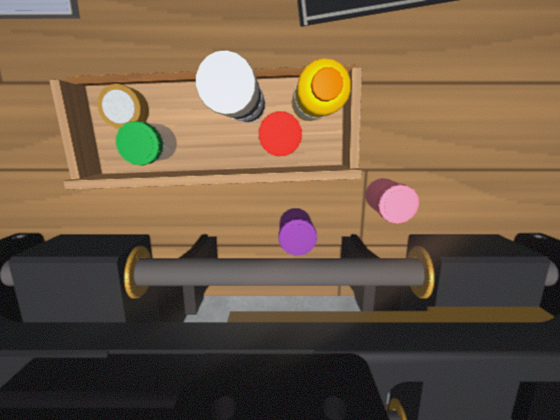

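w7: spray (226,84), glue (327,84), red (280,134), green (138,143) and wax (120,105) all lie within about 5 px (some 6 mm) of the starting spots, and the gripper is clear.

```bash
python3 -c "
from rig import *
print(hand_in())"
```

```text
the job is handed in; nothing more can be done
None
```

The job is handed in (no verdict came back): the jars are swapped, with blue on the mat and red in its rack place, the glue and spray are back within a few millimetres of their spots by the last picture, and it took about 52 of the 128 s.

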